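# Power up the counter lamp and hold it extended

### The arm

A 6-joint arm with a two-finger parallel gripper is mounted at the origin on the work surface. World frame = base frame: x ahead of the robot, y to its left, z up, the work surface at z = 0. Lengths are in mm, angles in rad, forces in N, time in s.
With the tool pointing down it reaches from about 300 to 775 mm from the base axis. Payload 14.6 kg.
Tool frame: the origin (TCP) lies midway between the tips of the shut fingers; the grasp point (between the pads) lies grasp_offset behind it (grasp_offset is the distance from the TCP to the grasp point, in mm); z points along the fingers, y is the line along which they close (so a half turn about z gives the same grasp; the last joint's range is limited). The gripper opens to 94 mm and grips with 3 to 60 N. Pads are 16 mm wide; open, the fingers measure 119 mm over their backs; the gripper's body (75 mm by 177 mm) begins 78 mm behind the grasp point.
Start: joints at [1.203, 0.3, 1.521, -0, 1.321, -0.067], TCP at [162.954, 525.295, 205.446] pointing down, gripper open.
Joint ranges: [-3.03, 3.03], [-0.79, 2.21], [0.23, 2.52], [-1.04, 4.18], [0, 3.07], [-2.55, 2.55]. Speed limits (rad/s): [2.22, 2.22, 2.57, 3.14, 3.14, 3.14].

### API

Orientations are given as [roll, pitch, yaw] about the fixed x, y, z axes, in that order (R = Rz(yaw) Ry(pitch) Rx(roll)).
In Python, from cell import * gives the robot as it stands. The module is installed in compiled form; this text tells all that it offers.
- The arm moves only by the shell command python3 -m jog 'ROWS' [FORCE]. ROWS is JSON, a list of rows, each a list of 3 entries, a list of its own where there are three numbers: the finger opening in mm, from 0 to 94, then the shift along the tool's x, y, z in units of 50 mm (1.0 is 50 mm), then the turn about the tool's z in units of 180 degrees (1.0 is 180 degrees). In form: [[fingers, [dx, dy, dz], twist], ...]. A call has 1 to 20 rows; each row shifts and turns the commanded pose from where the row before left it, along the tool's axes as they then stand; what a row does not reach is not made up. A row lasts 1/10 s, in which the tool goes at most 50 mm and 8.59 degrees, less where a joint would pass 70% of its speed; a pose out of reach is approached as far as the arm can. A call with a number of a shift or a turn outside -1 to 1 is refused whole. A call with a gripper value outside its range is refused whole. The fingers move at their own pace and stop on an object; FORCE is the grip in N (left out, the last holds). Time passes only in rows, so rows that do not move let the fingers close. It gives the time, the measured TCP pose, the force, the opening and the grip force at its end, in the units of the state.
- read_state(): the state, without advancing time (a new reading comes with each control period).
- camera(name): name is "side" or "top"; returns the picture (420x560x3 uint8, red, green, blue); there is no depth.
- calibration(name): a dict with "mtx" (3x3 intrinsics, pixels), "cam_to_world" (4x4, takes a point from camera to world coordinates). Camera axes: x right, y down, z forward; pixel columns grow to the right and rows downward; lengths in mm; the calibration is good to about 2 mm. A picture is of the moment at which its call begins. calibration takes no time and is no camera call.
- sign_off(): hands the job in; it is judged then, once.
Trained networks look in the newest picture that a camera, given by its name, has taken for a name from the list of things; names that differ only in an ending like _2 or _b are one class to them, and where a whole thing is asked for, a point or a joint stands for the part that bears it (a point fixed in the world has none). Each returns a list of dicts, best first, with "conf" (0 to 1); they miss things now and then, are a little off and sometimes report something else, mostly with a low value. They report only what shows in the picture. A call takes as long as a camera call. They do not tell look-alikes from the thing itself.
- regions_of(camera, query): "pixels" (420x560 bool, what is visible of it) and "rect" ([centre column, centre row, width, height] in pixels, round what is visible of it).
The state is a dict: "clock": time; "joints": joint angles; "qd": joint speeds; "effort": joint torques, N m; "eef_pos": TCP position; "eef_rot": TCP orientation; "wrist_force": force on the tool from outside, world axes, zero at the start; "moment": the same for the moment, N m; "finger_gap": finger opening in mm; "finger_force": force on a finger pad.
Only numpy, scipy, OpenCV 4.12 (cv2) and the standard library are available. Lean on these libraries where they do the work, as an engineer would, in place of code of your own. Each camera call takes 0.05 s, during which the arm holds its last target. There are 200 camera calls.

### The job

Get the inspection lamp on the shop counter ready to shine: first press the loose battery pack down into the bay of the yellow lamp housing until its shoulder sits flat on the rim, then push the red button fully in and pull the lamp head out past its first stop to the second stop, the end of its travel. Finish while still gripping the head and holding it there against its return spring: do not let go at the end. Leave the loose sockets, ratchet and screwdriver where they lie.

Things in the scene. Friction and masses are not known exactly. Their poses are not given: they have to be found in the camera images.
- battery_center (a point): Centre of the loose battery pack, black with yellow band and top, 50 mm tall, standing upright: grey foot 30 (x) x 56 (y) x 20 mm high, black head above it 44 (x) x 70 (y) x 30 mm high that overhangs the foot by 7 mm as a shoulder. Point: 25 mm above the underside, 5 mm above the shoulder. Alike after a half turn about z. 0.12 to 0.2 kg. Take it by the head, across the 44 mm.
- lamp: Inspection lamp fixed in a steel cradle; origin under it on the counter. y points along the telescope, the way it pulls out; z up. Yellow housing 70 mm wide (x), 170 mm long (y from -90 to +80 mm), its flat top 75 mm above the counter. From -y to +y: battery bay, red button, tube with lamp head.
- bay_mouth (a point): Centre of the battery bay's mouth, level with the rim (housing top); axes as the lamp's. Pocket 34 (x) x 60 (y) mm, 22 mm deep, edge chamfered 3 mm: 2 mm play round the pack's foot, either way round. Two brass sprung contacts 11 mm below the rim hold the foot up until it is pushed past them with 5 to 10 N. Fully home, the shoulder lies on the rim and the pack's centre is 5 mm above this point.
- button_top (a point): Centre of the top of the red release button, a round cap 24 mm across standing 10 mm above the housing's top, 85 mm from the bay's centre along the lamp's +y. Axes as the lamp's. Pushed straight down with about 5 N it goes in 6 mm and stays in when let go.
- lamp_button (a joint): Travel of the release button in m: 0 out (telescope locked), 0.006 fully in. The telescope is unlocked from about 0.004; it cannot be pulled out before.
- head_center (a point): Centre of the black lamp head, 34 mm wide (x), 44 mm long (y), 44 mm high, white lens on its +y end, thin yellow plate on top, on the end of an aluminium tube (18 mm thick, axis 15 mm below this point). Axes as the lamp's. Closed, it stands 15 mm off the housing's +y end; underside 33 mm, top 77 mm above the counter. It slides along the lamp's +y.
- lamp_slide (a joint): How far the telescope is out, in m: 0 closed, about 0.045 the first stop (a click that takes about 10 N to pull over), 0.090 the second stop, the hard end of travel. A spring draws it back with 2 to 4 N: let go, it runs back in. A red ring on the tube comes clear of the housing at each stop.
- socket_a: short chrome socket, 30 mm across, 34 mm tall; origin on its underside. Bystander.
- socket_b: large chrome socket, 34 mm across, 38 mm tall; origin on its underside. Bystander.
- socket_c: small chrome socket, 26 mm across, 34 mm tall; origin on its underside. Bystander.
- ratchet: ratchet lying flat, about 235 mm long, 38 mm wide and 32 mm tall at its head, steel with black and orange grip; origin near the middle of its length, its x axis runs from grip to head. Bystander.
- screwdriver: screwdriver with orange handle lying flat, about 200 mm long. Bystander.
There are look-alikes about, which are no part of the job. Leave any pink or white look-alike of the part that bears battery_center alone.

How it is judged (in metres and radians):
On the way, in this order (a step that is already met when the one before it is completed fails the run):
1. the battery pack is fully home in the bay, its shoulder on the rim (z of battery_center in the frame of bay_mouth below 0.0075 m and horizontal distance between battery_center and bay_mouth below 0.004 m and angle between the y axis of battery_center and the y axis of bay_mouth, either way round below 0.12 rad and angle between battery_center's own z axis and vertical below 0.08 rad), for 0.2 s.
2. the red button is pushed in (value of joint lamp_button above 0.0045 m), for 0.1 s.
3. the head is pulled out to the second stop (value of joint lamp_slide above 0.085 m), for 0.2 s.
At the end, for the whole second after the job is handed in: Pack in the bay (centre within 4 mm, turned under 0.12 rad, tilted under 0.08 rad, shoulder within 2.5 mm of the rim), button in over 4.5 of 6 mm, telescope out over 85 of 90 mm, fingers pressing on the head with over 1.5 N, all through the last second (all of step 1 and value of joint lamp_button above 0.0045 m and value of joint lamp_slide above 0.085 m and contact force between the fingers and lamp_slide above 1.5 N); the arm keeps its last pose, push and grip.
It fails at once if a socket, the ratchet or the screwdriver is displaced by more than 30 mm (distance of any of socket_a, socket_b, socket_c, ratchet, screwdriver from where it was at the start of the episode above 0.03 m).
It also fails if it takes over 61 s, if anything falls off the work surface, if the arm or the gripper's body presses on something with over 40 N, if the wrist force passes 120 N, or if a joint passes its speed limit or range.

## Working session

There is one attempt and no reset: what is moved stays moved. The work goes in short steps, Python scripts to look and compute and a shell command to move; the robot and the scene stay as the last step left them, time stands still between calls to the robot, and variables do not carry over. Pictures are saved under pics/ and viewed, at most 10 in all, crops included, and the job is handed in when it is done.

```bash
mkdir -p pics
python3 - <<'E'
from cell import *
import cv2,numpy as np
s=read_state();print(s)
for n in("top","side"):
    im=camera(n);cv2.imwrite(f"pics/{n}0.png",cv2.cvtColor(im,cv2.COLOR_RGB2BGR))
    c=calibration(n);print(n,np.round(c["mtx"],1).tolist(),np.round(c["cam_to_world"],3).tolist())
    for q in("battery_center","lamp","button_top","head_center","socket_a","ratchet","screwdriver"):
        print(q,[(np.round(r["rect"]).tolist(),round(r["conf"],2)) for r in regions_of(n,q)])
E
```

```text
{'clock': 0.0, 'joints': array([ 1.20338282e+00,  3.00469397e-01,  1.52161770e+00, -1.42838855e-05,
        1.32069393e+00, -6.65739062e-02]), 'qd': array([-0.00037931, -0.00119019,  0.00013763,  0.00142802, -0.00134858,
        0.00050092]), 'effort': array([-3.17103550e-04, -5.31807983e+01, -3.52732229e+01,  7.08386488e-02,
        2.44464056e-02, -1.49959574e-04]), 'eef_pos': array([162.87011655, 525.0414561 , 204.87177665]), 'eef_rot': array([-3.14040599e+00, -6.52516247e-05,  2.84075656e+00]), 'wrist_force': array([-0.23743118, -0.05583883, -0.22928609]), 'moment': array([ 0.01314983,  0.01205109, -0.03605009]), 'finger_force': 0.0, 'finger_gap': 94.06664478495813}
top [[448.5, 0.0, 272.0], [0.0, 448.5, 214.2], [0.0, 0.0, 1.0]] [[0.027, -0.998, 0.065, 331.586], [-0.999, -0.029, -0.031, 22.09], [0.032, -0.064, -0.997, 1212.107], [0.0, 0.0, 0.0, 1.0]]
battery_center [([363.0, 176.0, 30.0, 29.0], 0.89), ([383.0, 308.0, 26.0, 26.0], 0.82), ([337.0, 217.0, 29.0, 23.0], 0.72), ([344.0, 266.0, 33.0, 25.0], 0.69), ([377.0, 225.0, 27.0, 28.0], 0.64)]
lamp [([281.0, 153.0, 91.0, 42.0], 0.
[... 381 characters left out ...]
, 0.769, -0.597, 667.943], [-0.012, -0.615, -0.788, 965.823], [0.0, 0.0, 0.0, 1.0]]
battery_center [([267.0, 151.0, 32.0, 26.0], 0.95), ([314.0, 146.0, 25.0, 27.0], 0.93), ([348.0, 178.0, 25.0, 36.0], 0.87), ([394.0, 157.0, 26.0, 29.0], 0.81), ([298.0, 174.0, 24.0, 30.0], 0.77), ([203.0, 232.0, 22.0, 29.0], 0.33)]
lamp [([225.0, 207.0, 60.0, 78.0], 0.88)]
button_top [([224.0, 204.0, 58.0, 86.0], 0.48)]
head_center [([204.0, 231.0, 23.0, 28.0], 0.64)]
socket_a [([243.0, 328.0, 14.0, 17.0], 0.84), ([300.0, 230.0, 11.0, 22.0], 0.68), ([149.0, 319.0, 13.0, 15.0], 0.61), ([299.0, 175.0, 20.0, 27.0], 0.42)]
ratchet [([251.0, 115.0, 70.0, 27.0], 0.8)]
screwdriver [([161.0, 385.0, 87.0, 22.0], 0.7)]
```

View pics/top0.png

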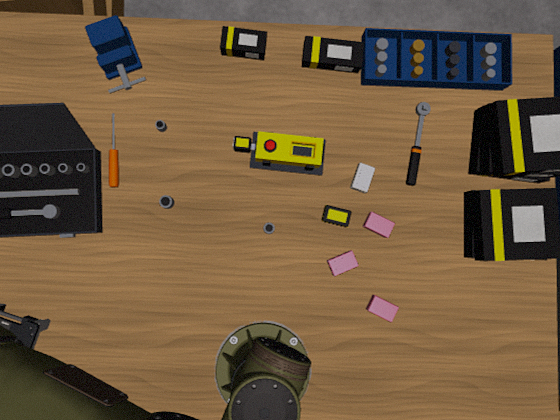

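View pics/side0.png

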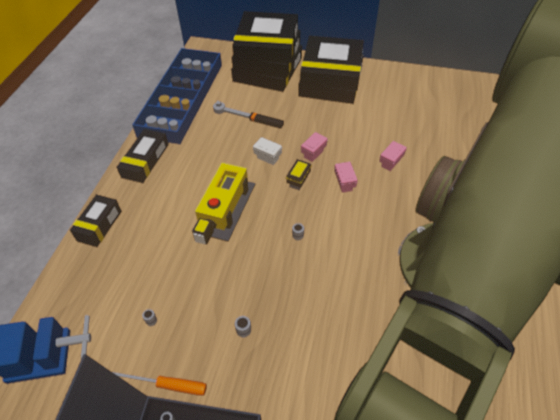

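The top view shows the real pack at about (337,216), black with a yellow top, among white and pink look-alikes. The lamp is at (285,150), with its head on the left at (243,144), red button at (270,146) and bay at (303,151).

Run:
```python
import cv2,numpy as np
t=cv2.imread("pics/top0.png");s=cv2.imread("pics/side0.png")
a=cv2.resize(t[125:235,225:360],(540,440),interpolation=cv2.INTER_NEAREST)
b=cv2.resize(s[150:260,180:320],None,fx=4,fy=4,interpolation=cv2.INTER_NEAREST)
cv2.imwrite("pics/zt.png",a);cv2.imwrite("pics/zs.png",b)
```

```text
(no output)
```

View pics/zt.png

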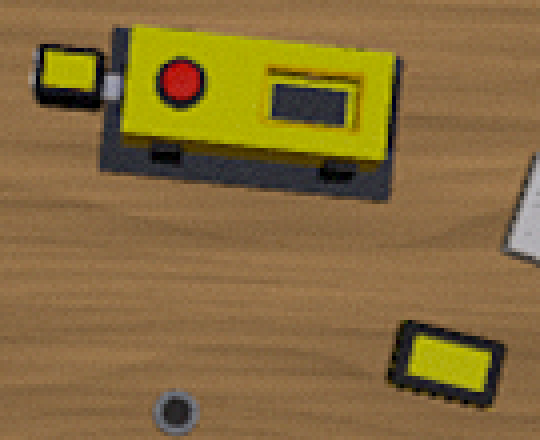

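View pics/zs.png

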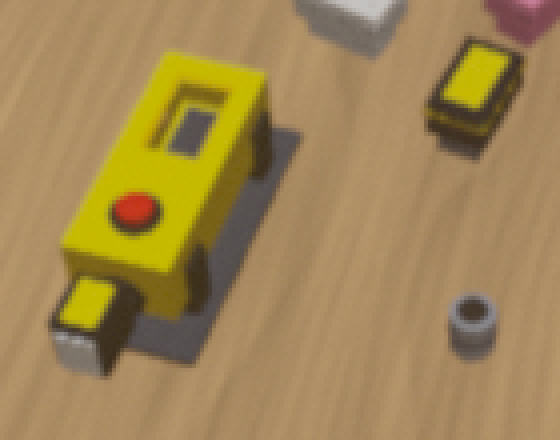

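```bash
cat > h.py <<'E'
import cv2,numpy as np
from cell import calibration
def back(n,uv,z):
    c=calibration(n);T=np.array(c["cam_to_world"]);K=np.array(c["mtx"])
    d=T[:3,:3]@np.linalg.inv(K)@np.array([uv[0],uv[1],1.]);o=T[:3,3]
    return (o+d*(z-o[2])/d[2])[:2]
def blobs(im,kind):   # im RGB
    r,g,b=[im[...,i].astype(int) for i in range(3)]
    m=(r>150)&(g>140)&(b<80) if kind=="y" else (r>130)&(g<80)&(b<80)
    n,l,st,c=cv2.connectedComponentsWithStats(m.astype(np.uint8))
    return [(st[i,4],c[i],l==i) for i in range(1,n) if st[i,4]>25]
def rect(n,m,z):
    cs=max(cv2.findContours(m.astype(np.uint8),0,1)[0],key=cv2.contourArea)[:,0]
    w=np.array([back(n,p,z) for p in cs],np.float32)
    return cv2.minAreaRect(w)
E
python3 - <<'E'
from h import *
for n in("top","side"):
    im=cv2.imread(f"pics/{n}0.png")[...,::-1]
    for k in "yr":
        for a,c,m in blobs(im,k):
            if not(150<c[0]<370 and 100<c[1]<250):continue
            z=85 if k=="r" else 75 if a>400 else 77 if (c[0]<260)else 50
            print(n,k,a,np.round(c,1),"z",z,np.round(back(n,c,z),1),np.round(rect(n,m,z)[0],1),np.round(rect(n,m,z)[1],1),round(rect(n,m,z)[2],1))
E
```

```text
top y 1301 [288.2 147.5] z 75 [578.8 -49.7] [578.8 -52.1] [167.6  69.8] 85.7
top y 95 [241.9 142.2] z 77 [588.   69.3] [587.7  69.1] [29.6 20.9] 83.7
top y 173 [336.9 215.5] z 50 [ 409.  -183.1] [ 409.  -183.2] [47.5 24.2] 77.6
top r 64 [270.  144.8] z 85 [582.1  -2.5] [581.5  -2.7] [20.7 20.4] 1.6
side y 1181 [220.6 190.3] z 75 [579.6 -46.4] [580.  -52.9] [171.6  71.9] 85.5
side y 139 [298.5 168.8] z 50 [ 410.3 -183.5] [ 410.4 -183.8] [50.9 25.9] 77.9
side y 102 [201.3 225.4] z 77 [590.  69.] [590.3  68.4] [31.8 21.4] 86.3
side r 52 [213.4 201.8] z 85 [581.8   0.6] [5.82e+02 1.00e-01] [20.1 20.3] 71.2
```

```bash
python3 -c "
import cell;print([x for x in dir(cell) if x[0]!='_'],getattr(cell,'grasp_offset',None))"
python3 -m jog '[[94,[0,0,0],0.0473],[94,[0,0,0],0.0473],[94,[0,0,0],0.0473],[94,[0,0,0],0.0473],[94,[0,0,0],0.0473],[94,[0,0,0],0.0473],[94,[0,0,0],0.0473],[94,[0,0,0],0.0473],[94,[0,0,0],0.0473],[94,[0,0,0],0.0473],[94,[0,0,0],0]]'
```

```text
['Unreachable', 'calibration', 'camera', 'grasp_offset', 'read_state', 'regions_of', 'sign_off'] 18.8
clock: 1.9
eef_pos: [163.0, 525.3, 205.4]
eef_rot: [-3.142, 0.0, 1.352]
wrist_force: [-0.4, 0.5, -0.6]
finger_gap: 94.0
finger_force: 0.0
```

```bash
python3 -m jog '[[94,[-0.4,0.247,0],0],[94,[-0.727,0.45,0],0],[94,[-0.727,0.45,0],0],[94,[-0.727,0.45,0],0],[94,[-0.727,0.45,0],0],[94,[-0.727,0.45,0],0],[94,[-0.727,0.45,0],0],[94,[-0.727,0.45,0],0],[94,[-0.727,0.45,0],0],[94,[-0.727,0.45,0],0],[94,[-0.727,0.45,0],0],[94,[-0.727,0.45,0],0],[94,[-0.727,0.45,0],0],[94,[-0.727,0.45,0],0],[94,[-0.727,0.45,0],0],[94,[-0.727,0.45,0],0],[94,[-0.727,0.45,0],0],[94,[-0.727,0.45,0],0],[94,[0,0,0],0],[94,[0,0,0],0]]'
```

```text
clock: 3.9
eef_pos: [411.7, -182.7, 205.1]
eef_rot: [-3.141, -0.0, 1.357]
wrist_force: [-0.2, 0.5, -0.4]
finger_gap: 94.0
finger_force: 0.0
```

```bash
python3 -m jog '[[94,[-0.02,-0.036,0.5],0],[94,[0,0,0.6],0],[94,[0,0,0.6],0],[94,[0,0,0.6],0],[94,[0,0,0.6],0],[94,[0,0,0.4],0],[94,[0,0,0.2],0],[94,[0,0,0.12],0],[94,[0,0,0],0],[94,[0,0,0],0]]'; python3 -m jog '[[40,[0,0,0],0],[40,[0,0,0],0],[40,[0,0,0],0],[40,[0,0,0],0],[40,[0,0,0],0],[40,[0,0,0],0],[40,[0,0,0],0],[40,[0,0,0],0],[40,[0,0,0],0],[40,[0,0,0],0]]' 40
```

```text
clock: 4.9
eef_pos: [410.4, -183.1, 25.3]
eef_rot: [3.14, 0.0, 1.356]
wrist_force: [-0.2, -0.3, 1.2]
finger_gap: 93.7
finger_force: 0.0
clock: 5.9
eef_pos: [410.0, -183.1, 24.5]
eef_rot: [3.141, 0.0, 1.355]
wrist_force: [0.2, -0.7, -0.5]
finger_gap: 43.6
finger_force: 40.0
```

```bash
python3 -m jog '[[40,[0,0,-0.2],0],[40,[0,0,-0.4],0],[40,[0,0,-0.5],0],[40,[0,0,-0.5],0],[40,[0,0,-0.4],0],[40,[0,0,-0.2],-0.0442],[40,[0.2,0.3,0],0],[40,[0.33,0.48,0],0],[40,[0.33,0.48,0],0],[40,[0.33,0.48,0],0],[40,[0.33,0.48,0],0],[40,[0.33,0.48,0],0],[40,[0.23,0.33,0],0],[40,[0.1,0.15,0],0],[40,[0,0,0],0],[40,[0,0,0],0],[40,[0,0,0],0]]'
python3 - <<'E'
from h import *
from cell import *
s=read_state();print(s["eef_pos"],s["eef_rot"],s["finger_gap"])
for n in("top","side"):
    im=camera(n);cv2.imwrite(f"pics/{n}1.png",im[...,::-1])
    z=s["eef_pos"][2]+26
    for a,c,m in blobs(im,"y"):
        if 200<c[0]<370 and 80<c[1]<250: print(n,a,np.round(c,1),np.round(back(n,c,z),1),[np.round(q,1) for q in rect(n,m,z)])
b=np.hstack([cv2.resize(cv2.imread(f"pics/{n}1.png")[a:a+130,c:c+110],None,fx=3.6,fy=3.6,interpolation=0) for n,a,c in(("top",80,240),("side",120,180))])
cv2.imwrite("pics/z1.png",b)
E
```

```text
clock: 7.6
eef_pos: [576.2, -87.2, 134.7]
eef_rot: [-3.141, 0.0, 1.493]
wrist_force: [-0.1, 0.6, -1.2]
finger_gap: 43.4
finger_force: 40.0
[576.21944802 -87.18845865 134.66921153] [-3.14144371e+00  7.19586090e-05  1.49290990e+00] 43.43256610139028
top 523 [268.1 144.4] [565.9   3.5] [array([563.6,   0. ]), array([64., 65.]), np.float64(85.6)]
top 106 [241.8 142.2] [569.1  65.9] [array([568.8,  65.9]), array([29.9, 19.6]), np.float64(84.7)]
side 172 [222.7 154.8] [576.9 -86.1] [array([576.1, -87.7]), array([52.7, 28.2]), np.float64(85.3)]
side 1094 [220.4 193.7] [544.5  32.2] [array([546.6,  18.6]), array([156. ,  64.9]), np.float64(85.5)]
side 116 [201.3 225.2] [557.3 124.9] [array([557.2, 124.5]), array([30.7, 20.6]), np.float64(86.3)]
```

View pics/z1.png

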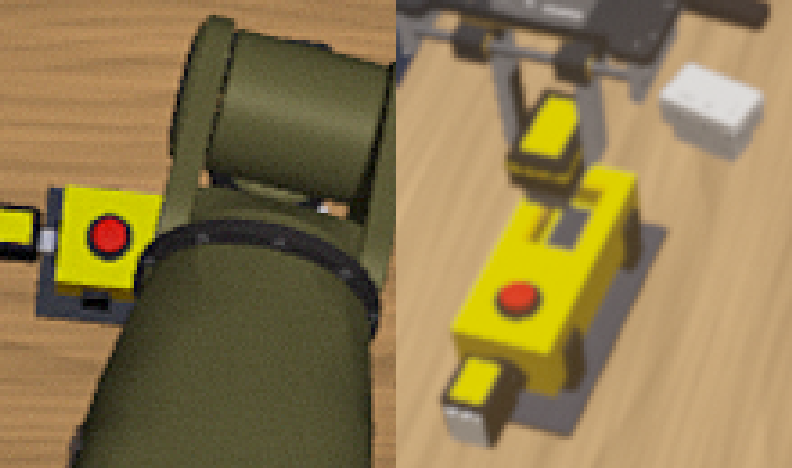

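The side crop shows the pack held upright above the bay, with its yellow top at full-image (222.7,154.8). I'll check the pocket edge in the first pictures before lowering.

Run:
```python
from h import *
for n in("top","side"):
    im=cv2.imread(f"pics/{n}0.png")[...,::-1]
    for th in (150,165,180):
        r,g,b=[cv2.resize(im,None,fx=4,fy=4,interpolation=cv2.INTER_CUBIC)[...,i].astype(int) for i in range(3)]
        m=((r>th)&(g>th-10)&(b<90)).astype(np.uint8)
        cs,h=cv2.findContours(m,cv2.RETR_CCOMP,1)
        big=max(range(len(cs)),key=lambda i:cv2.contourArea(cs[i]) if 180*4<cs[i][0,0,0]<340*4 else 0)
        f=lambda c:[np.round(q,1).tolist() for q in cv2.minAreaRect(np.array([back(n,(p-1.5)/4,75) for p in c[:,0]],np.float32))]
        print(n,th,"outer",f(cs[big]))
        for i in range(len(cs)):
            if h[0][i][3]==big and cv2.contourArea(cs[i])>400: print("   hole",f(cs[i]))
```

```text
top 150 outer [[579.0, -52.3], [169.4, 70.7], 85.6]
   hole [[570.8, -84.7], [52.6, 28.2], 85.7]
   hole [[575.4, -87.5], [64.8, 39.5], 86.1]
   hole [[582.9, -2.1], [36.4, 37.1], 47.0]
top 165 outer [[578.9, -52.2], [168.2, 69.5], 85.6]
   hole [[576.0, -87.1], [67.1, 42.2], 85.2]Traceback (most recent call last):
  File "<stdin>", line 12, in <module>
  File "<stdin>", line 9, in <lambda>
  File "h.py", line 4, in back
    c=calibration(n);T=np.array(c["cam_to_world"]);K=np.array(c["mtx"])
ValueError: time passes only in moves, steps and waits
```

```bash
python3 -m jog '[[40,[0.006,0.01,0.2],0],[40,[0,0,0.24],0],[40,[0,0,0.1],0],[40,[0,0,0.1],0],[40,[0,0,0.1],0],[40,[0,0,0.1],0],[40,[0,0,0],0],[40,[0,0,0],0]]'
```

```text
clock: 8.5
eef_pos: [577.5, -86.4, 92.6]
eef_rot: [3.141, 0.0, 1.494]
wrist_force: [0.5, 0.2, -1.7]
finger_gap: 43.4
finger_force: 40.0
```

```bash
python3 -m jog '[[40,[0,0,0.05],0],[40,[0,0,0.05],0],[40,[0,0,0.05],0],[40,[0,0,0.05],0],[40,[0,0,0.03],0],[40,[0,0,0],0],[40,[0,0,0],0]]'; python3 -m jog '[[40,[0,0,0.02],0],[40,[0,0,0.02],0],[40,[0,0,0],0],[40,[0,0,0],0]]'
```

```text
clock: 9.2
eef_pos: [577.2, -86.3, 80.7]
eef_rot: [-3.141, -0.0, 1.494]
wrist_force: [-0.2, -0.3, -0.3]
finger_gap: 43.3
finger_force: 40.0
clock: 9.6
eef_pos: [577.6, -86.4, 79.5]
eef_rot: [3.141, 0.0, 1.494]
wrist_force: [-1.7, 0.3, 8.0]
finger_gap: 44.2
finger_force: 40.0
```

```bash
python3 -m jog '[[40,[0,0,0.02],0],[40,[0,0,0.01],0],[40,[0,0,0],0],[40,[0,0,0],0],[40,[0,0,0],0]]'
```

```text
clock: 10.1
eef_pos: [577.6, -86.4, 79.4]
eef_rot: [3.141, 0.0, 1.494]
wrist_force: [-8.1, 1.5, 23.0]
finger_gap: 43.7
finger_force: 40.0
```

```bash
python3 -m jog '[[40,[0,0,-0.03],0],[60,[0,0,0],0],[60,[0,0,0],0],[60,[0,0,0],0],[60,[0,0,0],0],[60,[0,0,-0.2],0],[60,[0,0,-0.5],0],[60,[0,0,-0.3],0],[0,[0.2,0,0],0],[0,[0.5,0,0],0],[0,[0.5,0,0],0],[0,[0.4,0,0],0],[0,[0.1,0,0],0],[0,[0,0,0],0],[0,[0,0,0],0]]'
python3 - <<'E'
from h import *
from cell import *
s=read_state();print(s["eef_pos"],s["finger_gap"])
T=[cv2.resize(camera(n)[a:a+130,c:c+110],None,fx=3.6,fy=3.6,interpolation=0) for n,a,c in(("top",80,240),("side",120,180))]
cv2.imwrite("pics/z2.png",np.hstack(T)[...,::-1])
E
```

```text
clock: 11.6
eef_pos: [583.8, -2.1, 128.7]
eef_rot: [-3.141, 0.0, 1.493]
wrist_force: [-0.8, 0.2, 0.4]
finger_gap: 7.5
finger_force: 0.0
[583.8096035   -2.12617287 128.67884067] 7.454832563834926
```

View pics/z2.png

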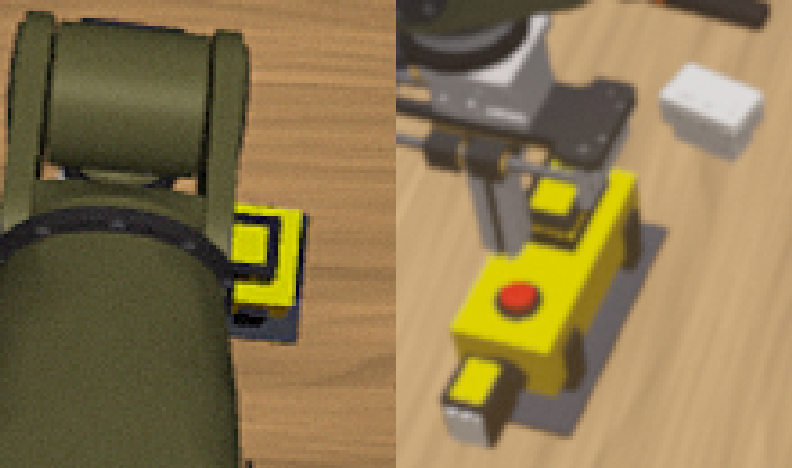

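The pack appears seated square in the bay, with its shoulder on the rim. The gripper is now over the button.

```bash
python3 -m jog '[[0,[0,0,0.4],0],[0,[0,0,0.35],0],[0,[0,0,0.08],0],[0,[0,0,0.05],0],[0,[0,0,0.05],0],[0,[0,0,0.04],0],[0,[0,0,0],0],[0,[0,0,0],0]]'; python3 -m jog '[[0,[0,0,0.02],0],[0,[0,0,0.01],0],[0,[0,0,0.01],0],[0,[0,0,0],0],[0,[0,0,0],0]]'
```

```text
clock: 12.5
eef_pos: [584.3, -1.7, 80.9]
eef_rot: [3.141, 0.0, 1.494]
wrist_force: [-1.0, -1.5, 2.9]
finger_gap: 0.3
finger_force: 1.4
clock: 13.0
eef_pos: [584.3, -1.7, 79.2]
eef_rot: [3.14, 0.0, 1.494]
wrist_force: [-2.3, -2.9, 9.0]
finger_gap: 0.6
finger_force: 4.3
```

```bash
python3 -m jog '[[0,[0,0,0.02],0],[0,[0,0,0.01],0],[0,[0,0,0],0],[0,[0,0,0],0],[0,[0,0,0],0]]'
```

```text
clock: 13.5
eef_pos: [584.4, -1.7, 78.9]
eef_rot: [3.14, 0.0, 1.494]
wrist_force: [-8.7, -2.1, 21.2]
finger_gap: 0.6
finger_force: 10.5
```

```bash
python3 -m jog '[[0,[0,0,-0.2],0],[64,[0,0,-0.5],0],[64,[0,0,-0.3],0],[64,[0.3,0,0],0],[64,[0.5,0,0],0],[64,[0.42,0,0],0],[64,[0.2,0,0],0],[64,[0,0,0],0],[64,[0,0,0],0],[64,[0,0,0],0]]'
python3 - <<'E'
from h import *
from cell import *
s=read_state();print(s["eef_pos"],s["finger_gap"])
T=[cv2.resize(camera(n)[a:a+130,c:c+110],None,fx=3.6,fy=3.6,interpolation=0) for n,a,c in(("top",80,220),("side",140,160))]
cv2.imwrite("pics/z3.png",np.hstack(T)[...,::-1])
E
```

```text
clock: 14.5
eef_pos: [589.4, 68.5, 126.7]
eef_rot: [-3.141, 0.0, 1.493]
wrist_force: [0.7, -1.1, -0.6]
finger_gap: 63.9
finger_force: 0.0
[589.35666525  68.51105102 126.71980104] 63.85883810219675
```

View pics/z3.png

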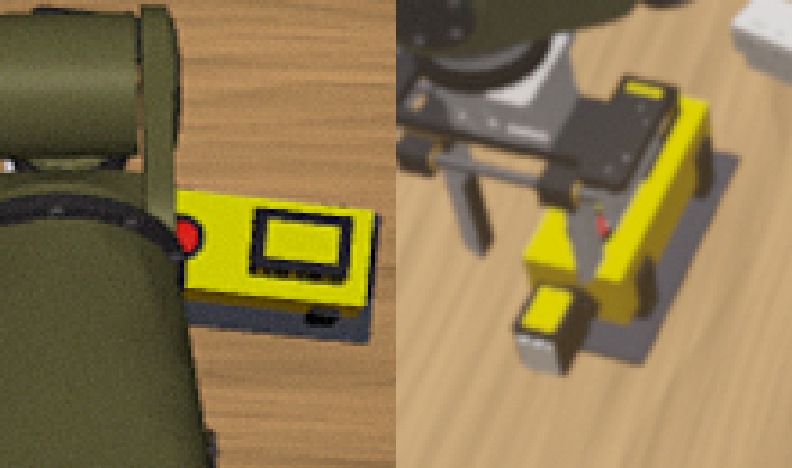

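The pack is centred and square in the bay at crop (300,242). Next I lower onto the head and grip it.

```bash
python3 -m jog '[[64,[0,0,0.3],0],[64,[0,0,0.5],0],[64,[0,0,0.5],0],[64,[0,0,0.3],0],[64,[0,0,0.16],0],[64,[0,0,0],0],[64,[0,0,0],0]]'; python3 -m jog '[[20,[0,0,0],0],[20,[0,0,0],0],[20,[0,0,0],0],[20,[0,0,0],0],[20,[0,0,0],0],[20,[0,0,0],0],[20,[0,0,0],0]]' 45
```

```text
clock: 15.3
eef_pos: [589.9, 69.2, 39.7]
eef_rot: [3.141, -0.0, 1.494]
wrist_force: [0.2, -0.4, 0.3]
finger_gap: 64.0
finger_force: 0.0
clock: 16.0
eef_pos: [589.6, 69.2, 39.1]
eef_rot: [3.141, -0.0, 1.494]
wrist_force: [0.9, 0.0, 2.2]
finger_gap: 33.4
finger_force: 45.0
```

```bash
python3 -m jog '[[20,[0.1,0,0],0],[20,[0.15,0,0],0],[20,[0.15,0,0],0],[20,[0.15,0,0],0],[20,[0.15,0,0],0],[20,[0.15,0,0],0],[20,[0.15,0,0],0],[20,[0.15,0,0],0],[20,[0.15,0,0],0],[20,[0.15,0,0],0],[20,[0.15,0,0],0],[20,[0.1,0,0],0],[20,[0,0,0],0],[20,[0,0,0],0]]'
```

```text
clock: 17.4
eef_pos: [596.1, 154.4, 39.1]
eef_rot: [3.141, -0.0, 1.494]
wrist_force: [0.6, -3.4, 6.5]
finger_gap: 33.7
finger_force: 45.0
```

```bash
python3 -m jog '[[20,[0.04,0,0],0],[20,[0.04,0,0],0],[20,[0.02,0,0],0],[20,[0,0,0],0],[20,[0,0,0],0]]'; python3 -m jog '[[20,[0.02,0,0],0],[20,[0,0,0],0],[20,[0,0,0],0],[20,[0,0,0],0]]'
```

```text
clock: 17.9
eef_pos: [596.4, 159.0, 39.1]
eef_rot: [3.141, 0.0, 1.494]
wrist_force: [0.5, -6.0, 6.2]
finger_gap: 33.6
finger_force: 45.0
clock: 18.3
eef_pos: [596.5, 159.1, 39.1]
eef_rot: [-3.142, 0.002, 1.493]
wrist_force: [-0.6, -11.1, 7.1]
finger_gap: 33.8
finger_force: 45.0
```

Run:
```python
from h import *
from cell import *
T=[cv2.resize(camera(n)[a:a+130,c:c+110],None,fx=3.6,fy=3.6,interpolation=0) for n,a,c in(("top",80,220),("side",150,160))]
cv2.imwrite("pics/z4.png",np.hstack(T)[...,::-1])
s=read_state();print(s["clock"],s["eef_pos"],s["wrist_force"],s["finger_force"])
```

```text
18.4 [596.47531397 159.05883717  39.0911018 ] [ -0.08529687 -11.25018823   6.55009746] 45.00182032585144
```

View pics/z4.png

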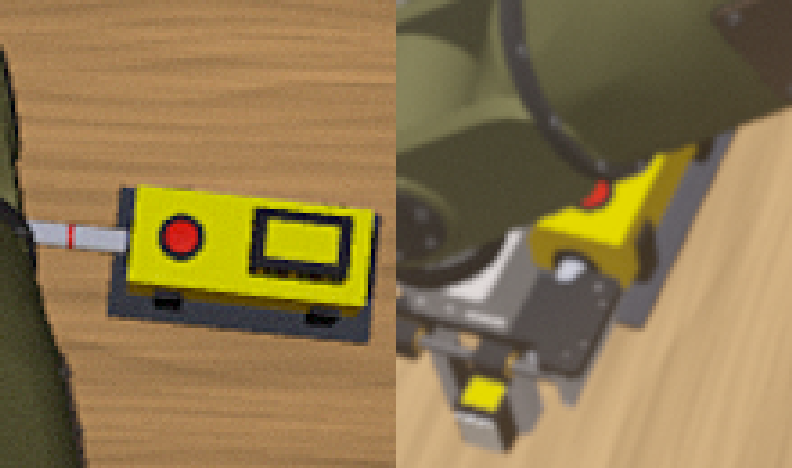

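The tube is out, with the first red ring about 45 mm clear of the housing at crop (70,237). The pack is in the bay, and the fingers are still holding the head.

```bash
python3 -c "
from cell import *
print(sign_off())"
```

```text
the job is handed in; nothing more can be done
None
```

I handed the job in at 18.4 s of the 61 s allowed: the battery pack is seated in the bay, the red button is fully in, and the lamp head is out 90 mm at its second stop, still gripped at 45 N. The sign-off returned no verdict.

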